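# Feel the spring clips, pinch the card holder with the stiff one, reject the weak

## Task

Squeeze the three blue spring clips to find the one that is still stiff; the other two have gone weak, though they look the same. Clip the stiff one over the two upright steel leaves of the wooden card holder, so that it hangs there by itself and pinches them fully shut, and put both weak ones in the white enamel tray with the blue rim. Let go of everything and leave the other things on the counter where they are.

Things in the scene. Friction and masses are not known exactly. Their poses are not given: they have to be found in the camera images.
- clip_a_mid (a point): Centre (pivot, half-way up) of one of three alike blue plastic spring clips, peg-shaped, lying on their sides, pivot upright. Own x runs towards the jaws (tips at +41 mm), handle ends at -46 mm, z up. 24 mm tall, 40 g. Squeeze at the upright finger ridges (8 mm thick) at x = -38 mm: 46 mm over their outsides at rest, about 29 mm at the stop. Jaws (shut at rest) then open level, to 17 mm between the jaw pads at x = +37 mm.
- clip_b_mid (a point): Same point of another alike clip. One of the three is stiff: the handles begin to yield at about 8 N on each finger and reach the stop at about 19 N. The other two are weak: they yield at 1 N and are at the stop with under 4 N. Which is which cannot be seen, only felt, and differs in place from start to start.
- clip_c_mid (a point): Same point of another alike clip. Each clip's frame is fixed to its left (+y) arm, so when the handles are squeezed evenly the frame turns by half the squeeze, anticlockwise from above, up to 0.2 rad (none at rest).
- leaf_edge (a point): Middle of the front edge of the fixed card holder's two parallel upright steel leaves (each 2 mm thick, 50 mm high, 8 mm over both when open), 50 mm above the counter. They run 42 mm along own +x to a wooden block (70 x 90 mm, 50 mm tall); faces look to +-y, z up; free air before, beside and below. Clip well on: clip centre about 16 mm out from the edge, jaws to +x.
- leaf (a joint): how far the sprung leaf (on the +y side) is pressed towards the fixed one: 0 = open (4 mm gap), 0.004 m = shut. Its spring needs 4.4 N to start and 6 N to shut: a stiff clip shuts it, a weak clip does not move it. When shut, the pair's middle lies 2 mm to -y of leaf_edge.
- tray: white enamel tray with a blue rim, 180 mm (x) by 220 mm (y) outside, 28 mm tall, rim bead to 31 mm, walls and floor 4 mm, fixed; origin at the centre of its underside. Weak clips go here; there is room for both side by side along y.
- jar1: clear half-litre glass jar, 82 mm across, 128 mm tall; origin at the centre of its underside; to be left alone
- jar2: a second such jar; to be left alone
- mug: white enamel mug, 80 mm across, 80 mm tall, handle at its +y; origin at the centre of its underside; to be left alone
- tamper: wooden tamper standing upright, 60 mm across at the foot, 200 mm tall; origin at the centre of its underside; to be left alone
- opener: red plastic jar opener lying flat, Y-shaped, 135 mm long (its x, stem to -x) and 100 mm wide, 18 mm tall; to be left alone
- lids: stack of bare tin jar lids, 83 mm across, 24 mm tall; origin at the centre of its underside; to be left alone
Mind the look-alikes: they are no part of the job. What is shaped like the part that bears clip_c_mid but yellow is not meant.

How it is judged (in metres and radians):
At the end, for the whole second after the job is handed in: One clip (only a stiff one can) pinches the leaves shut (joint over 3 of 4 mm): its centre under 37 mm out from their edge, within 20 mm of their plane, at most 30 mm below their middle. The other two lie inside the tray, centres under 60 mm above its underside. All under 20 mm/s (value of joint leaf above 0.003 m and ((x of clip_a_mid in the frame of leaf_edge between -0.037 and 0.01 m and y of clip_a_mid in the frame of leaf_edge between -0.02 and 0.02 m and z of clip_a_mid in the frame of leaf_edge between -0.03 and 0.04 m and x of clip_b_mid in the frame of tray between -0.085 and 0.085 m and y of clip_b_mid in the frame of tray between -0.105 and 0.105 m and z of clip_b_mid in the frame of tray between 0 and 0.06 m and x of clip_c_mid in the frame of tray between -0.085 and 0.085 m and y of clip_c_mid in the frame of tray between -0.105 and 0.105 m and z of clip_c_mid in the frame of tray between 0 and 0.06 m) or (x of clip_b_mid in the frame of leaf_edge between -0.037 and 0.01 m and y of clip_b_mid in the frame of leaf_edge between -0.02 and 0.02 m and z of clip_b_mid in the frame of leaf_edge between -0.03 and 0.04 m and x of clip_a_mid in the frame of tray between -0.085 and 0.085 m and y of clip_a_mid in the frame of tray between -0.105 and 0.105 m and z of clip_a_mid in the frame of tray between 0 and 0.06 m and x of clip_c_mid in the frame of tray between -0.085 and 0.085 m and y of clip_c_mid in the frame of tray between -0.105 and 0.105 m and z of clip_c_mid in the frame of tray between 0 and 0.06 m) or (x of clip_c_mid in the frame of leaf_edge between -0.037 and 0.01 m and y of clip_c_mid in the frame of leaf_edge between -0.02 and 0.02 m and z of clip_c_mid in the frame of leaf_edge between -0.03 and 0.04 m and x of clip_a_mid in the frame of tray between -0.085 and 0.085 m and y of clip_a_mid in the frame of tray between -0.105 and 0.105 m and z of clip_a_mid in the frame of tray between 0 and 0.06 m and x of clip_b_mid in the frame of tray between -0.085 and 0.085 m and y of clip_b_mid in the frame of tray between -0.105 and 0.105 m and z of clip_b_mid in the frame of tray between 0 and 0.06 m)) and linear speed of each of clip_a, clip_b, clip_c below 0.02 m/s); the robot touches nothing.
It fails at once if a jar, the mug, the tamper, the opener or the lids moved by more than 40 mm or tipped over (distance of any of jar1, jar2, mug, tamper, opener, lids from where it was at the start of the episode above 0.04 m or angle between any of jar1, jar2, mug, tamper, opener, lids's own z axis and vertical above 0.5 rad).
It also fails if it takes over 70 s, if anything falls off the work surface, if the arm or the gripper's body presses on something with over 40 N, if the wrist force passes 120 N, or if a joint passes its speed limit or range.

## Robot

A 6-joint arm with a two-finger parallel gripper is mounted at the origin on the work surface. World frame = base frame: x ahead of the robot, y to its left, z up, the work surface at z = 0. Lengths are in mm, angles in rad, forces in N, time in s.
With the tool pointing down it reaches from about 400 to 825 mm from the base axis. Payload 7 kg.
Tool frame: the origin (TCP) lies at the very end of the fingers, on their centre line; the grasp point (between the pads) lies 19 mm behind it; z points along the fingers, y is the line along which they close (so a half turn about z gives the same grasp; the last joint's range is limited). The gripper opens to 88 mm and grips with 3 to 60 N. Pads are 19 mm wide; open, the fingers measure 130 mm over their backs; the gripper's body (78 mm by 193 mm) begins 47 mm behind the grasp point.
Start: joints at [1.538, 0.359, 0.012, 0, -1.224, -0.288], TCP at [212.853, 640.538, 226.561] pointing down, gripper open.
Joint ranges: [-3.07, 3.07], [-1.43, 2.12], [-1.02, 1.25], [-3.03, 1.67], [-3.05, -0], [-3.03, 3.03]. Speed limits (rad/s): [2.39, 2.39, 3.01, 3.14, 3.14, 3.14].

## Interface

Orientations are given as a unit quaternion [x, y, z, w].
In Python, from plant import bot gives the robot as it stands. Calls block until the motion is done:
- bot.move_ptp(position, orientation): joint-space move of the TCP to a pose.
- bot.line_to(position, velocity=150, ori=None): straight line of the TCP; ori=None keeps the orientation; velocity is the mean speed in mm/s.
- bot.move_joints(angles): joint-space move.
- bot.move_gripper(opening, force=None): finger opening in mm; force is the grip in N (None keeps the last); returns when the fingers have stopped.
- bot.pause(seconds).
- bot.solve_ik(position, orientation): joint angles nearest the present ones, or None.
- bot.read_state(): the state.
- bot.camera(name): name is "side" or "top" or "wrist"; returns the picture (480x640x3 uint8, red, green, blue); there is no depth.
- bot.get_calibration(name): a dict with "fx", "fy", "cx", "cy" (pixels), "distortion" ([k1, k2, p1, p2, k3] as OpenCV has them; the pictures are not rectified), "view" (4x4, takes a point from world to camera coordinates); the wrist camera has in their place "T_tool_cam" (4x4, takes a point from camera to tool coordinates, whose origin is the TCP and whose axes are the flange's). Camera axes: x right, y up, looking along -z (the intrinsics and any distortion apply to the point x, -y, -z); pixel columns grow to the right and rows downward; lengths in mm; the calibration is good to about 2 mm. A picture is of the moment at which its call begins: read the wrist's pose just before it. get_calibration takes no time and is no camera call.
A pose or a line that the arm cannot do raises bot.Unreachable and nothing moves.
- bot.close_job(): hands the job in; it is judged then, once.
The state is a dict: "t": time; "joint_pos": joint angles; "qvel": joint speeds; "tau": joint torques, N m; "tcp_pos": TCP position; "eef_rot": TCP orientation; "contact_force": force on the tool from outside, world axes, zero at the start; "moment": the same for the moment, N m; "width": finger opening in mm; "finger_force": force on a finger pad.
Only numpy, scipy, OpenCV 4.12 (cv2) and the standard library are available. Lean on these libraries where they do the work, as an engineer would, in place of code of your own. Each camera call takes 0.05 s, during which the arm holds its last target. There are 200 camera calls.

## Working session

There is one attempt and no reset: what is moved stays moved. The work goes in short steps, each a Python script; the robot and the scene stay as the last script left them, time stands still between calls to the robot, and variables do not carry over. Pictures are saved under pics/ and viewed, at most 10 in all, crops included, and the job is handed in when it is done.

```bash
ls; mkdir -p pics; python3 - <<'E'
from plant import bot
import cv2
for n in("top","side"):
    cv2.imwrite(f"pics/{n}0.png",bot.camera(n)[:,:,::-1])
    c=bot.get_calibration(n);print(n,c)
print(bot.get_calibration("wrist"));print(bot.read_state())
E
```

```text
pics
top {'fx': 550.5231047602183, 'fy': 550.5231047602183, 'cx': 308.74970400556754, 'cy': 243.8338712347206, 'distortion': array([-0.09654559,  0.        ,  0.        ,  0.        ,  0.        ]), 'view': array([[ 1.14701822e-02, -9.99919699e-01, -5.38797466e-03,
        -9.28391183e+00],
       [ 9.96846047e-01,  1.10114382e-02,  7.85920222e-02,
        -6.14473252e+02],
       [-7.85263818e-02, -6.27244606e-03,  9.96892303e-01,
        -1.08923429e+03],
       [ 0.00000000e+00,  0.00000000e+00,  0.00000000e+00,
         1.00000000e+00]])}
side {'fx': 619.2080534683001, 'fy': 619.2080534683001, 'cx': 315.4360367432029, 'cy': 238.02173571399223, 'distortion': array([-0.16743393,  0.        ,  0.        ,  0.        ,  0.        ]), 'view': array([[ 7.85613731e-01, -6.18524369e-01, -1.54489716e-02,
        -4.65918694e+02],
       [ 4.13197201e-01,  5.05906815e-01,  7.57183180e-01,
        -3.09732514e+02],
       [-4.60520508e-01, -6.01236975e-01,  6.53019878e-01,
        -1.07561599e+03],
       [ 0.00000000e+00,  0.00000000e+00,  0.00000000e+00,
         1.00000000e+00]])}
{'fx':
[... 530 characters left out ...]
0e+00]])}
{'t': 0.1, 'joint_pos': array([ 1.53810918e+00,  3.59325267e-01,  1.11468238e-02, -3.52197112e-04,
       -1.22411437e+00, -2.88078454e-01]), 'qvel': array([ 0.00087395, -0.00233089,  0.00121337,  0.00087872,  0.00145387,
       -0.00146988]), 'tau': array([-1.18322569e-03, -5.84160841e+01,  2.93751955e+01,  7.01562926e+00,
        1.01806229e-02, -5.27700149e-05]), 'tcp_pos': array([212.70874792, 640.13183334, 225.70045702]), 'eef_rot': array([ 9.87156357e-01, -1.59755249e-01, -6.89407265e-05,  7.63237040e-04]), 'contact_force': array([-0.00990676,  0.28249821,  0.48039634]), 'moment': array([-0.07546762,  0.04031652, -0.03734812]), 'finger_force': 0.0, 'width': 87.55940454698715}
```

View pics/top0.png

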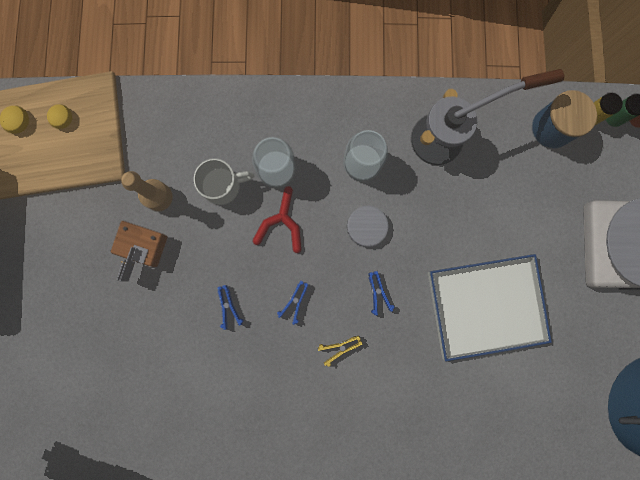

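View pics/side0.png

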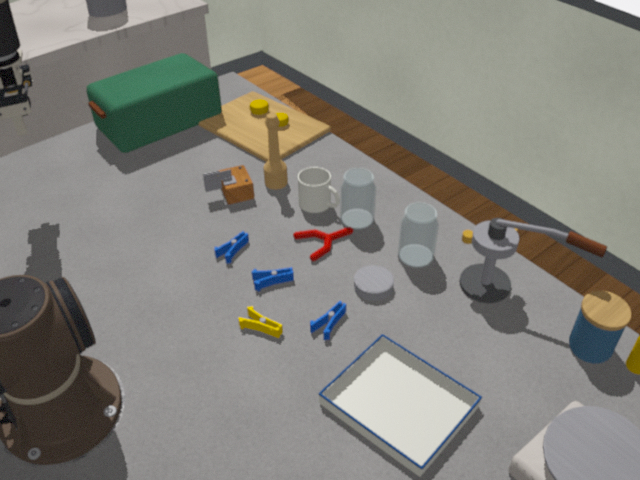

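The top view shows the three blue clips at about (230,306), (296,300) and (381,293), with the yellow look-alike at (342,348). The tray is at (491,307), and the holder block at (138,243) has its leaves reaching down to about (127,275). The side view agrees.

```bash
cat >h.py <<'E'
from plant import bot
import cv2, numpy as np
from scipy.spatial.transform import Rotation as R
def cam(name):
    c=bot.get_calibration(name); K=np.array([[c['fx'],0,c['cx']],[0,c['fy'],c['cy']],[0,0,1]])
    if name=='wrist':
        s=bot.read_state(); T=np.eye(4); T[:3,:3]=R.from_quat(s['eef_rot']).as_matrix(); T[:3,3]=s['tcp_pos']
        P=T@c['T_tool_cam']
    else: P=np.linalg.inv(c['view'])
    return bot.camera(name),(K,np.array(c['distortion']),P)
def cast(px,z,C):
    K,d,P=C; u=cv2.undistortPoints(np.float64(px).reshape(-1,1,2),K,d)[:,0]
    r=np.c_[u[:,0],-u[:,1],-np.ones(len(u))]@P[:3,:3].T
    return P[:3,3]+r*((z-P[2,3])/r[:,2])[:,None]
def mask(im,lo,hi,amin=100):
    m=cv2.inRange(cv2.cvtColor(im,cv2.COLOR_RGB2HSV),lo,hi)
    cs,_=cv2.findContours(m,cv2.RETR_EXTERNAL,cv2.CHAIN_APPROX_NONE)
    return m,[c for c in cs if cv2.contourArea(c)>amin]
BLUE=((108,140,60),(125,255,255))
def clip_pose(cnt,C,z=24):
    """contour of clip top -> centre line: jaw tip and handle ends"""
    p=cast(cnt.reshape(-1,2),z,C)[:,:2]
    t=cv2.minEnclosingTriangle(p.astype(np.float32).reshape(-1,1,2))[1][:,0]
    (c,wh,a)=cv2.minAreaRect(p.astype(np.float32))
    # long axis through filled-area moments
    M=cv2.moments(cnt); 
    h=cv2.convexHull(p.astype(np.float32))[:,0]
    g=np.array(c); d=np.array([np.cos(np.radians(a)),np.sin(np.radians(a))])
    if wh[1]>wh[0]: d=np.array([-d[1],d[0]])
    for _ in range(3):
        n=np.array([-d[1],d[0]]); s=(p-g)@d; w=(p-g)@n
        L=s.max()-s.min(); f=lambda lo,hi:w[(s>s.min()+lo*L)&(s<s.min()+hi*L)]
        A,B=f(0,.2),f(.8,1.)
        if np.ptp(A)>np.ptp(B): hm,jm=A,B; sg=1
        else: hm,jm=B,A; sg=-1
        hp=(hm.max()+hm.min())/2; jp=(jm.max()+jm.min())/2
        H=g+d*(s.min()+.1*L if sg>0 else s.max()-.1*L)+n*hp
        J=g+d*(s.max()-.1*L if sg>0 else s.min()+.1*L)+n*jp
        d=(J-H)/np.linalg.norm(J-H)
    s=p@d; n=np.array([-d[1],d[0]])
    ctr=d*((s.max()-41+s.min()+46)/2)+n*((H+J)/2@n)
    return ctr,np.arctan2(d[1],d[0]),np.ptp(s),np.ptp(hm),np.ptp(jm)
def q(yaw):  # tool down, tool x along yaw
    return R.from_matrix(np.array([[np.cos(yaw),np.sin(yaw),0],[np.sin(yaw),-np.cos(yaw),0],[0,0,-1]])).as_quat()
E
python3 - <<'E'
from h import *
im,C=cam('top')
m,cs=mask(im,*BLUE,amin=120)
for c in cs:
    x,y,w,h=cv2.boundingRect(c)
    if w<50 and h<55 and y>260: print((x,y,w,h),cv2.contourArea(c),clip_pose(c,C))
    else: print('other',(x,y,w,h))
print('tray',cast([[431,271],[537,256],[552,345],[446,361]],31,C))
print('block/leaf',cast([[123,222],[166,238],[154,264],[113,247],[120,279],[139,243]],60,C))
print(bot.read_state()['eef_rot'], q(0))
cv2.imwrite('pics/h.png',cv2.resize(im[190:300,90:230,::-1],None,fx=5,fy=5,interpolation=cv2.INTER_CUBIC))
E
```

```text
(369, 272, 25, 43) 139.0 (array([ 520.77014833, -142.2492464 ]), np.float64(0.26613879937999874), np.float64(83.06042321035306), np.float64(44.019604940271385), np.float64(19.666953530531202))
tray [[ 561.94765756 -248.73300784   31.        ]
 [ 594.27845277 -467.60635275   31.        ]
 [ 414.18501844 -496.76129137   31.        ]
 [ 382.57480068 -278.89161455   31.        ]]
block/leaf [[651.20711197 367.46963609  60.        ]
 [620.15639349 279.39461668  60.        ]
 [568.50134478 301.78730171  60.        ]
 [601.12034877 385.86008269  60.        ]
 [537.94917096 369.29641268  60.        ]
 [609.65999525 333.37562312  60.        ]]
[ 9.87154969e-01 -1.59764495e-01 -3.23850580e-05  6.10438211e-04] [1. 0. 0. 0.]
```

View pics/h.png

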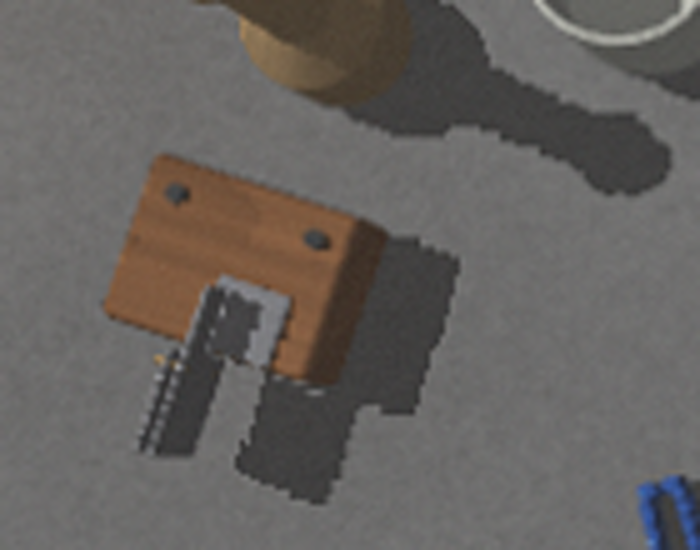

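The crop shows the two leaves as thin strips running from about full-frame (133,247) at the block to (119.5,280) at the front edge. I'll take closer wrist views of the leaves and each clip.

```bash
python3 - <<'E'
from h import *
import pickle
im,C=cam('top')
print(cast([[119.5,280],[133,247]],75,C))
g=cast([[230,306],[296,300],[381,293]],24,C); print(g)
out=[]
for p,z in [((530,350),190)]+[(x[:2],130) for x in g]:
    bot.move_ptp([p[0],p[1],z],q(0)); bot.pause(.15)
    out.append(cam('wrist'))
pickle.dump(out,open('w.pkl','wb'))
cv2.imwrite('pics/w.png',cv2.resize(np.vstack([np.hstack([o[0] for o in out[:2]]),np.hstack([o[0] for o in out[2:]])]),(800,600),interpolation=cv2.INTER_AREA)[:,:,::-1])
for im,C in out[1:]:
    m,cs=mask(im,(105,100,40),(128,255,255),300)
    for c in cs:
        print(cv2.boundingRect(c),clip_pose(c,C))
print(bot.read_state()['t'])
E
```

```text
[[535.83794885 364.9405914   75.        ]
 [600.54620204 340.26921943  75.        ]]
[[ 487.2893476   154.69986773   24.        ]
 [ 501.09151416   21.9495111    24.        ]
 [ 516.93230259 -148.86655792   24.        ]]
(282, 182, 63, 107) (array([489.79668878, 162.66149133]), np.float64(0.2711137274191096), np.float64(88.26432120689168), np.float64(45.48127852089472), np.float64(21.044173795983227))
(421, 169, 92, 107) (array([502.78959927,  28.41507178]), np.float64(-0.4268383970126341), np.float64(85.88469200704463), np.float64(54.95019549263593), np.float64(29.481093467189176))
(118, 198, 81, 105) (array([491.4420352 , 156.15484918]), np.float64(0.3168902922902105), np.float64(85.48580193542779), np.float64(50.13049464716671), np.float64(30.23448834591496))
(271, 185, 74, 106) (array([502.01761529,  23.61812063]), np.float64(-0.4252280449683482), np.float64(88.28208574104968), np.float64(45.81739341678452), np.float64(21.709015922508804))
(483, 161, 67, 109) (array([ 521.03398287, -137.32912649]), np.float64(0.281228126722196), np.float64(91.12875908986604), np.float64(53.84702012918436), np.float64(28.95082711181044))
(82, 203, 66, 75) (array([510.86147746,  17.13851288]), np.float64(-0.5736325546384285), np.float64(83.83826576029651), np.float64(27.05526335523757), np.float64(26.680981156869315))
(286, 179, 61, 107) (array([ 521.63131698, -143.18599221]), np.float64(0.25634114242791284), np.float64(87.96561974321622), np.float64(45.40380099930799), np.float64(21.026034032809434))
(442, 151, 198, 144) (array([ 548.5292534 , -323.38370175]), np.float64(-1.0663802866167713), np.float64(176.8631717152624), np.float64(93.48037428069244), np.float64(16.43200848928604))
4.75
```

View pics/w.png

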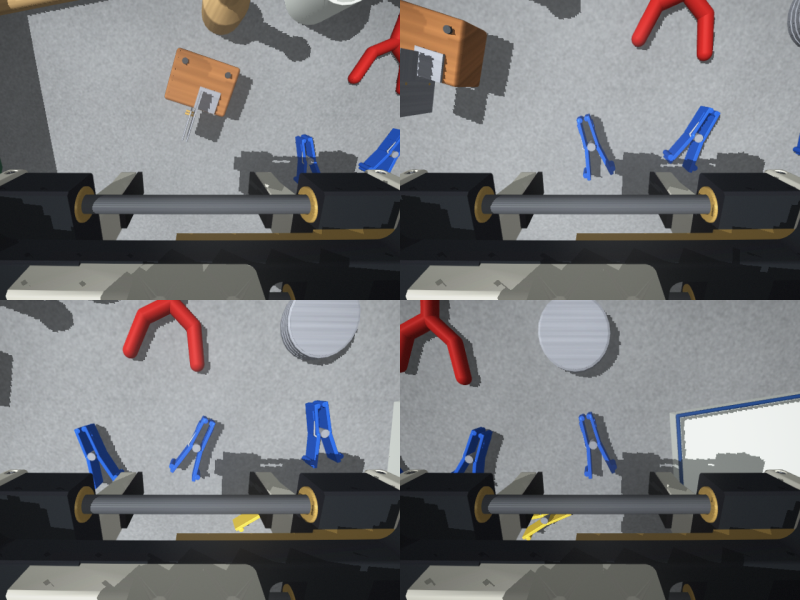

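The wrist mosaic shows the leaves at about panel-1 pixels (185,138) to (196,110), and each clip with its ridged handles toward the robot. The measured sizes, about 88 x 45.5 mm, match the given ones. Next I'll check the clip pivots and zoom in on the leaves.

```bash
python3 - <<'E'
from h import *
import pickle
o=pickle.load(open('w.pkl','rb'))
for i,p in ((1,(191,147)),(2,(196,148)),(3,(192.5,145))): print(cast([np.array(p)*1.6],24,o[i][1]))
im=o[0][0]; cv2.imwrite('pics/l.png',cv2.resize(im[130:235,270:400,::-1],None,fx=5.7,fy=5.7,interpolation=cv2.INTER_CUBIC))
E
```

```text
[[488.25586233 163.13484554  24.        ]]
[[500.31278153  23.50913174  24.        ]]
[[ 520.26335928 -142.54394834   24.        ]]
```

View pics/l.png

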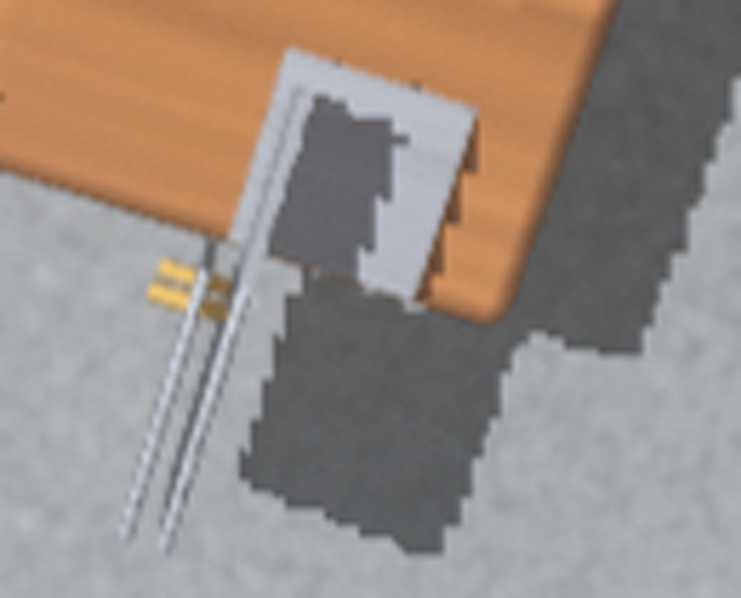

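The zoom shows the leaf tips at (126,538) and (166,547), and their block ends near (203,280) and (262,240). I'll convert those and squeeze the first clip gently.

```bash
python3 - <<'E'
from h import *
import pickle
o=pickle.load(open('w.pkl','rb'))
P=np.array([[126,540],[166,549],[203,277],[297,92],[480,108],[290,48]])/5.7+[270,130]
w=cast(P,75,o[0][1])[:,:2]; print(w)
e=(w[0]+w[1])/2; print('edge',e,'gap',np.linalg.norm(w[0]-w[1]))
d=w[3]-w[1]; print('yaw',np.arctan2(d[1],d[0]),np.linalg.norm(d), 'yaw left',np.arctan2(*(w[2]-w[0])[::-1]))
# block front edge, z=50
b=cast(np.array([[0,160],[500,322],[615,0]])/5.7+[270,130],50,o[0][1])[:,:2];v=b[0]-b[1];print('block face normal yaw',np.arctan2(-v[0],v[1]),'dist edge->face',np.dot(b[1]-e,[v[1],-v[0]])/np.linalg.norm(v), np.arctan2(*(b[2]-b[1])[::-1]))
# feel clip 3 (arm is over it)
c,y=np.array([521.3,-143]),.26
g=c-38*np.array([np.cos(y),np.sin(y)])
bot.move_ptp([*g,80],q(y)); bot.line_to([*g,5],120)
bot.move_gripper(20,6)
s=bot.read_state();print(s['width'],s['finger_force'],s['contact_force'],s['tcp_pos'],s['t'])
E
```

```text
[[536.48049379 369.84877263]
 [535.11192639 363.94240042]
 [575.09875601 358.24629958]
 [600.58556581 345.0726241 ]
 [598.47741245 319.60438123]
 [606.45470325 346.0861509 ]]
edge [535.79621009 366.89558652] gap 6.062854884385028
yaw -0.28060011630346077 68.13857877379898 yaw left -0.29186047086962275
block face normal yaw -0.3084105198609473 dist edge->face 44.74344855976074 -0.3098982326998511
45.50999798066992 6.0005756467580795 [-0.27937141 -0.26411346  0.82217608] [ 484.58398292 -152.78955167    5.05896764] 6.6333
```

At 6 N this clip has not yielded (45.5 mm), so clip 3 is the stiff one. The leaf measurement also checks out: the leaf middles are 6.06 mm apart, against 6 expected. I'll squeeze it fully and carry it to the approach pose.

```bash
python3 - <<'E'
from h import *
bot.move_gripper(20,40)
s=bot.read_state();print(s['width'],s['finger_force'],s['tcp_pos'])
p=s['tcp_pos']; bot.line_to([p[0],p[1],120],150)
y=-.295; d=np.array([np.cos(y),np.sin(y)]); n=np.array([-d[1],d[0]]); e=np.array([535.8,366.9])
g=e-54*d-1.5*n; a=g-55*d
bot.move_ptp([*a,120],q(y)); bot.line_to([*a,43],150); bot.pause(.2)
s=bot.read_state();print(a,g,s['tcp_pos'],s['width'],s['t'])
im,C=cam('wrist'); cv2.imwrite('pics/c.png',im[80:330,200:440,::-1].repeat(2,0).repeat(2,1))
import pickle; pickle.dump((im,C),open('c.pkl','wb'))
m,cs=mask(im,(105,100,40),(128,255,255),150)
for c in cs: print(cv2.boundingRect(c))
E
```

```text
27.98907564895725 40.00824987888336 [ 484.57299586 -152.82289058    5.08236713]
[431.07245671 397.15544045] [483.69657454 381.16474869] [431.5326042  397.78399808  44.17523145] 28.381383679189607 10.7333
(322, 131, 35, 181)
(276, 130, 30, 182)
```

View pics/c.png

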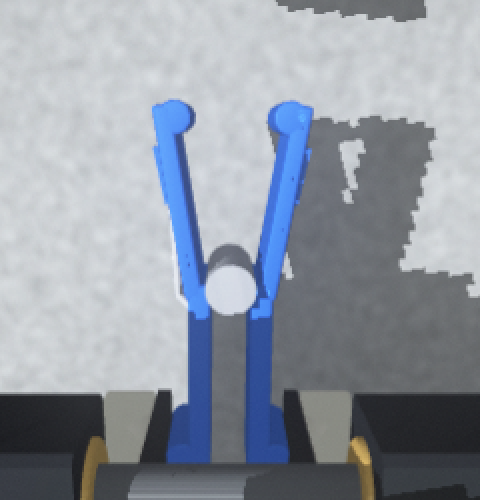

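The squeezed clip sits level and symmetric in the fingers. Its jaw pads are open at crop (180,117) and (287,117), with the pivot at (231,288). I'll check them against the leaf frame.

```bash
python3 - <<'E'
from h import *
import pickle
im,C=pickle.load(open('c.pkl','rb'))
y=-.295; d=np.array([np.cos(y),np.sin(y)]); n=np.array([-d[1],d[0]]); e=np.array([535.8,366.9])
w=cast(np.array([[178,117],[288,117],[231,288]])/2+[200,80],62,C)[:,:2]-e
print(np.c_[w@d,w@n]); print('jaw mid',(w[:2]@n).mean())
cv2.imwrite('pics/c2.png',cv2.resize(im[20:180,240:400,::-1],None,fx=3.7,fy=3.7))
E
```

```text
[[-32.59947925  10.01403053]
 [-32.59986528 -12.19983838]
 [-68.17770931  -0.75118862]]
jaw mid -1.0929039249340589
```

View pics/c2.png

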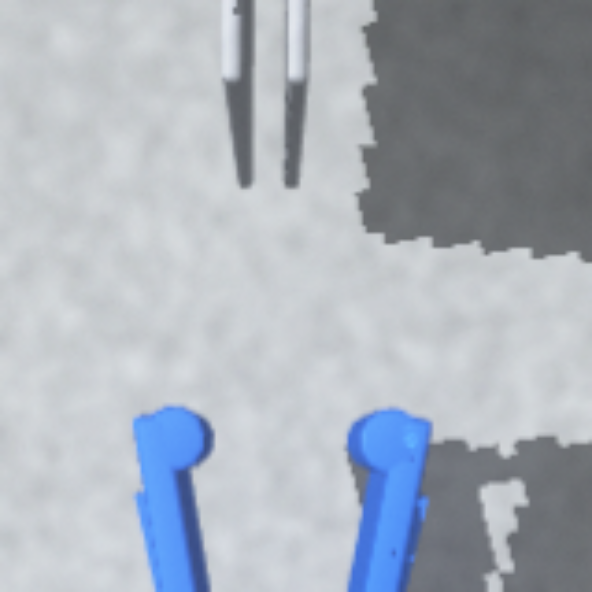

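The leaves lie squarely between the jaws, with tips at (232,80) and (297,80) against jaws at (180,435) and (385,435). Inserting and releasing.

```bash
python3 - <<'E'
from h import *
s=bot.read_state(); off=s['tcp_pos']
y=-.295; d=np.array([np.cos(y),np.sin(y)]); n=np.array([-d[1],d[0]]); e=np.array([535.8,366.9])
g=e-54*d-1.5*n; a=g-80*d
bot.line_to([*g,43],60); s=bot.read_state(); print(s['contact_force'],s['tcp_pos'])
bot.move_gripper(42); bot.pause(.2); s=bot.read_state(); print(s['width'],s['finger_force'],s['contact_force'])
bot.move_gripper(65); bot.pause(.2); s=bot.read_state(); print(s['width'],s['contact_force'])
bot.line_to([*a,43],120); bot.pause(.1)
im,C=cam('wrist'); cv2.imwrite('pics/d.png',im[:330,180:480,::-1].repeat(2,0).repeat(2,1)[:600]); 
bot.line_to([*a,120],200); print(bot.read_state()['t'])
E
```

```text
[ 0.08248162  0.41840695 -0.57084551] [483.45447073 381.14376752  42.95442868]
42.18689909284868 4.711267277598381 [ 5.20866564 -0.74019698 -0.26368343]
64.96130579809626 [-0.07454555  1.0043009   0.07621893]
14.9083
```

View pics/d.png

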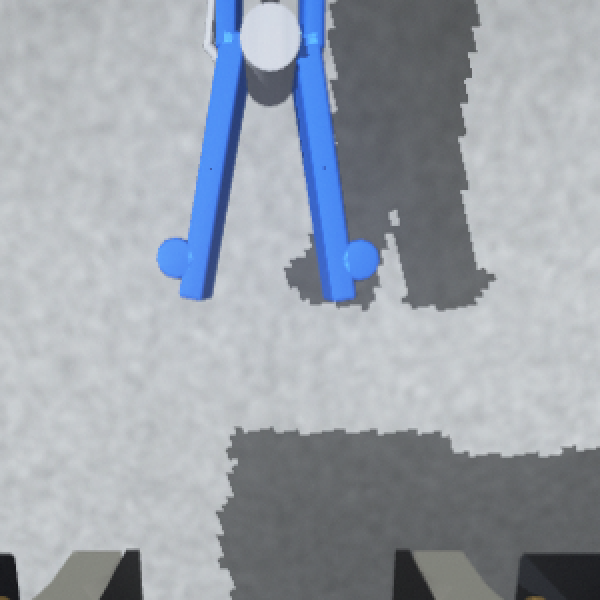

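The clip hangs level on the leaves by itself: pivot at (270,38), handles free at (195,270) and (345,270). Next, the two weak ones.

```bash
python3 - <<'E'
from h import *
ty=.155; T=np.array([488.2,-373.]); td=np.array([np.cos(ty),np.sin(ty)]); tn=np.array([-td[1],td[0]])
for c,y,side in (((489.3,162.8),.271,-50),((501.5,23.5),-.425,50)):
    g=np.array(c)-38*np.array([np.cos(y),np.sin(y)])
    bot.move_gripper(75)
    bot.move_ptp([*g,90],q(y)); bot.line_to([*g,5],150)
    bot.move_gripper(20,6); s=bot.read_state(); print('feel',s['width'],s['finger_force'])
    if s['width']>36: print('NOT WEAK'); break
    bot.move_gripper(20,15)
    bot.line_to([*g,100],200)
    r=T+side*tn-36*td
    bot.move_ptp([*r,100],q(ty)); print('held',bot.read_state()['width'])
    bot.line_to([*r,13],150); bot.move_gripper(60); bot.pause(.2)
    bot.line_to([*r,110],200); print(bot.read_state()['t'])
bot.move_ptp([420,100,250],q(0)); bot.pause(.2)
a=bot.camera('top');b=bot.camera('side'); print(bot.read_state()['t'])
cv2.imwrite('pics/end.png',np.hstack([cv2.resize(a,(400,300)),cv2.resize(b,(400,300))])[:,:,::-1])
E
```

```text
feel 29.7916715437368 6.001883894205093
held 28.774423615556167
23.125
feel 29.516554495857818 6.001953408122063
held 28.960178923347858
31.4083
33.3667
```

View pics/end.png

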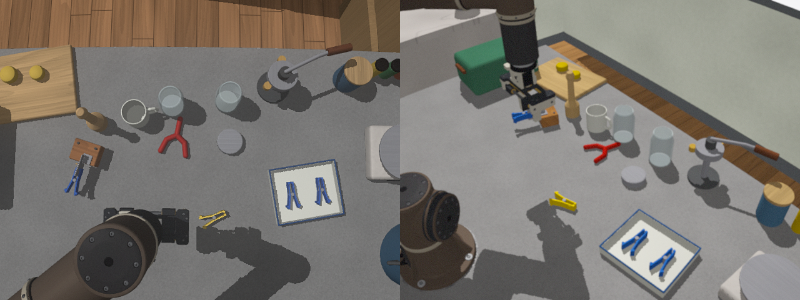

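The stiff clip is on the leaves at about (76,180), both weak clips are in the tray at (293,195) and (323,190), and nothing else has moved. Handing in.

```bash
python3 -c "
from plant import bot
print(bot.close_job())"
```

```text
the job is handed in; nothing more can be done
None
```

The stiff clip hangs by itself on the card-holder leaves and both weak clips are in the tray; I handed the job in at about 33 s, and the hand-in gave no verdict. I did not measure that the leaves are fully shut.

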